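# Show the trainee which board needs which part

### The job

Show the trainee the next repair by pointing: hold your fingertips a few centimetres above the bare place on the one board in the tray that lacks its long white header and stay there for about two seconds, then point in the same way and as long at the middle of the bin that holds the spare long white headers, and finish still pointing there. Touch nothing and move nothing, and do not come down low over any other board or bin on the way, so that there is no doubt which you mean.

Things in the scene. Friction and masses are not known exactly. Their poses are not given: they have to be found in the camera images.
- tray: Shallow dark baking tray standing on the table, 328 mm long (its y) by 228 mm (its x), rim 21 mm high, floor 3 mm thick; origin under its centre. Nine places, 3 rows 66 mm apart along its x by 3 columns 98 mm apart along its y, hold seven boards, a spool and a jar, in any order. Fixed.
- board_no_header: The board to point at: the one loose green printed board on the tray WITHOUT a long white header; two rows of bare tinned holes show where it belongs. 50 (x) by 70 (y) by 2 mm, with a black chip up to 6 mm and a small capacitor up to 8 mm above its underside. Origin: centre of its underside; z up.
- bare_header_place (a point): Where that header is missing: centre of the two rows of bare holes, on the upper face of board_no_header (5 mm above the table), 16 mm from the board's centre towards its far (+x) long edge; the rows run 50 mm along the board's y. This is the first place to point at.
- board_1: Finished loose green board on the tray, 50 by 70 by 2 mm, with its white header (56 mm long, 9.5 wide, top 11 mm above the underside) along its far long edge and a black chip. Origin: centre of its underside. Not to be pointed at or touched.
- board_2: Finished loose green board on the tray, 50 by 70 by 2 mm, with its white header (56 mm long, 9.5 wide, top 11 mm above the underside) along its far long edge and a black chip. Origin: centre of its underside. Not to be pointed at or touched.
- board_3: Finished loose green board on the tray, 50 by 70 by 2 mm, with its white header (56 mm long, 9.5 wide, top 11 mm above the underside) along its far long edge and a black chip. Origin: centre of its underside. Not to be pointed at or touched.
- board_4: Finished loose green board on the tray, 50 by 70 by 2 mm, with its white header (56 mm long, 9.5 wide, top 11 mm above the underside) along its far long edge and a black chip. Origin: centre of its underside. Not to be pointed at or touched.
- board_5: Finished loose green board on the tray, 50 by 70 by 2 mm, with its white header (56 mm long, 9.5 wide, top 11 mm above the underside) along its far long edge and a black chip. Origin: centre of its underside. Not to be pointed at or touched.
- board_no_chip: Like the finished boards, white header in place, but without the black chip (two rows of small bare holes in mid board). Origin: centre of its underside. Not to be pointed at or touched.
- bin_long_headers_mouth (a point): Grey open-topped bin 110 (x) by 84 (y) mm, 42 mm high (front wall facing the robot 26 mm), one of three fixed side by side in an aluminium holder, 92 mm apart, in any order. Holds long white headers, 56 mm each, as on the finished boards, all below the rim: the second place to point at. This point: middle of the bin's mouth, level with its rim, 45 mm above the table; z up.
- bin_short_headers_mouth (a point): Grey open-topped bin 110 (x) by 84 (y) mm, 42 mm high (front wall facing the robot 26 mm), one of three fixed side by side in an aluminium holder, 92 mm apart, in any order. Holds short white headers, 18 mm each; not to be pointed at. This point: middle of the bin's mouth, level with its rim, 45 mm above the table; z up.
- bin_chips_mouth (a point): Grey open-topped bin 110 (x) by 84 (y) mm, 42 mm high (front wall facing the robot 26 mm), one of three fixed side by side in an aluminium holder, 92 mm apart, in any order. Holds black chips, 24 mm each; not to be pointed at. This point: middle of the bin's mouth, level with its rim, 45 mm above the table; z up.
- solder_spool: Black-rimmed solder spool, 48 mm across, 34 mm high, standing loose in one place of the tray. Origin: centre of its underside. Leave alone.
- flux_jar: Small amber jar with a metal cap, 42 mm across, 28 mm high, loose in one place of the tray. Origin: centre of its underside. Leave alone.
- cup: White plastic cup, 70 mm across, 85 mm high, loose on the table beyond the tray. Origin: centre of its underside. Leave alone.
- wire_spool: Spool of green wire, 60 mm across, 45 mm high, loose on the table beyond the tray. Origin: centre of its underside. Leave alone.
- screwdriver: Screwdriver 160 mm long lying loose on the table on the robot's side of the bins; under 35 mm high. Leave alone.
- tweezers: Steel tweezers 127 mm long, 8 mm high, lying loose on the table between the tray and the bins. Leave alone.

How it is judged:
By the outcome, as a careful person would: the job done as asked, in the order asked, and still so for the second after the job is handed in, with the robot touching nothing.
It also fails if it takes over 48 s, if anything falls off the work surface, if the arm or the gripper's body presses on something with over 40 N, if the wrist force passes 120 N, or if a joint passes its speed limit or range.

### The arm

A 7-joint arm with a two-finger parallel gripper is mounted at the origin on the work surface. World frame = base frame: x ahead of the robot, y to its left, z up, the work surface at z = 0. Lengths are in m, angles in rad, forces in N, time in s.
With the tool pointing down it reaches from about 0.35 to 0.9 m from the base axis. Payload 8.1 kg.
Tool frame: the origin (TCP) lies between the finger pads, 19 mm behind the fingertips; this is the grasp point; z points along the fingers, y is the line along which they close (so a half turn about z gives the same grasp; the last joint's range is limited). The gripper opens to 85 mm and grips with 20 to 120 N. Pads are 22 mm wide; open, the fingers measure 114 mm over their backs; the gripper's body (76 mm by 85 mm) begins 54 mm behind the grasp point. The pads swing forward as they close: fully open they stand 13 mm farther back than shut.
Start: joints at [1.203, 0.434, 0.025, 1.573, -0.012, 1.134, -0.075], TCP at [0.164, -0.603, 0.25] pointing down, gripper open.
Joint ranges: [-2.62, 2.62], [-0.44, 2.09], [-1.27, 1.32], [0.08, 2.57], [-1.32, 4.46], [0.12, 2], [-2.74, 2.74]. Speed limits (rad/s): [2.22, 2.22, 3.01, 3.01, 3.14, 3.14, 3.14].

### API

Orientations are given as a unit quaternion [w, x, y, z].
In Python, from rig import get_state, grab_frame, camera_info, r gives the robot as it stands. The module is installed in compiled form; this text tells all that it offers.
- The arm moves only by the tool servo_tool, never from a script. Its argument "rows" is a list of rows, each an object with "claw": the closure in counts, from 0 (fully open) to 255 (shut); "dp": the shift along the tool's x, y, z in cm, a list of three; "turn": the turn about the tool's z in degrees. A call has exactly 8 rows; each row shifts and turns the commanded pose from where the row before left it, along the tool's axes as they then stand; what a row does not reach is not made up. A row lasts 1/10 s, in which the tool goes at most 50 mm and 8.59 degrees, less where a joint would pass 70% of its speed; a pose out of reach is approached as far as the arm can. A call is refused whole if a number of a shift passes 5 or a number of a turn 8.59, either way. A call with a gripper value outside its range is refused whole. The fingers move at their own pace and stop on an object; the grip force is fixed at half the most. Time passes only in rows, so rows that do not move let the fingers close, or fill a call up. It gives the time, the measured TCP pose, the force, the opening and the grip force at its end, in the units of the state.
- get_state(): the state, without advancing time (a new reading comes with each control period).
- grab_frame(name): name is "side" or "top" or "wrist"; returns the picture (420x560x3 uint8, red, green, blue); there is no depth.
- camera_info(name): a dict with "camera_matrix" (3x3 intrinsics, pixels), "k1" (the pictures are not rectified: a ray, as slopes to the right and down, at radius r is drawn at 1 + k1 r^2 times it, then the intrinsics apply), "xyz" and "rotation" of the camera in the world; the wrist camera has in their place "mount" (4x4, takes a point from camera to tool coordinates, whose origin is the TCP and whose axes are the flange's). Camera axes: x right, y up, looking along -z (the intrinsics and any distortion apply to the point x, -y, -z); pixel columns grow to the right and rows downward; lengths in m; the calibration is good to about 2 mm. A picture is of the moment at which its call begins: read the wrist's pose just before it. camera_info takes no time and is no camera call.
- r.hand_in(): hands the job in; it is judged then, once.
The state is a dict: "t": time; "joints": joint angles; "joint_velocities": joint speeds; "effort": joint torques, N m; "ee_pos": TCP position; "eef_rot": TCP orientation; "force": force on the tool from outside, world axes, zero at the start; "moment": the same for the moment, N m; "grip_width": opening from 0.0 (shut) to 1.0 (fully open); "finger_force": force on a finger pad.
Only numpy, scipy, OpenCV 4.12 (cv2) and the standard library are available. Lean on these libraries where they do the work, as an engineer would, in place of code of your own. Each camera call takes 0.05 s, during which the arm holds its last target. There are 200 camera calls.

## Working session

There is one attempt and no reset: what is moved stays moved. The work goes in short steps, Python scripts to look and compute and a tool call to move; the robot and the scene stay as the last step left them, time stands still between calls to the robot, and variables do not carry over. Pictures are saved under pics/ and viewed, at most 10 in all, crops included, and the job is handed in when it is done.

Besides the shell and the picture viewer there is one more tool, called after "Emit:" as name([rows], argument=value, ...), one row to a line, values as JSON. servo_tool: Moves the arm, as the interface text tells. Its arguments: {"type":"object","properties":{"rows":{"type":"array"}},"required":["rows"]}

```bash
mkdir -p pics
cat > h.py <<'E'
import numpy as np, cv2
from rig import get_state, grab_frame, camera_info, r
def ray(name,uv):
    c=camera_info(name);K=np.array(c["camera_matrix"]);k=c["k1"]
    d=(np.array(uv,float)-K[:2,2])/[K[0,0],K[1,1]]
    s=d.copy()
    for _ in range(30): s=d/(1+k*(s@s))
    return np.array(c["xyz"]),np.array(c["rotation"])@np.array([s[0],-s[1],-1])
def plane(name,uv,z):
    o,v=ray(name,uv); return o+v*(z-o[2])/v[2]
E
python3 - <<'E'
from h import *
for n in ("top","side"): cv2.imwrite(f"pics/{n}0.png",cv2.resize(grab_frame(n)[...,::-1],(800,600)))
s=get_state();print(s["t"],s["ee_pos"],s["eef_rot"],s["grip_width"]);print(camera_info("top"),camera_info("side"))
E
```

```text
0.1 [ 0.16342113 -0.60282939  0.24931274] [-6.78182933e-04  9.91252823e-01  1.31974830e-01 -1.57221933e-04] 0.9985758781399897
{'camera_matrix': array([[514.92043829,   0.        , 281.3553724 ],
       [  0.        , 514.92043829, 208.47879654],
       [  0.        ,   0.        ,   1.        ]]), 'k1': -0.01819775666615139, 'xyz': array([0.50917939, 0.01799955, 1.34145781]), 'rotation': array([-0.70534257, -0.01773448,  0.02318019,  0.70826551])} {'camera_matrix': array([[454.65275097,   0.        , 277.05135127],
       [  0.        , 454.65275097, 211.89308145],
       [  0.        ,   0.        ,   1.        ]]), 'k1': -0.014506489567452305, 'xyz': array([-0.04569415,  0.65871903,  0.56533581]), 'rotation': array([-0.32512328, -0.19829935,  0.46219828,  0.80084016])}
```

View pics/top0.png

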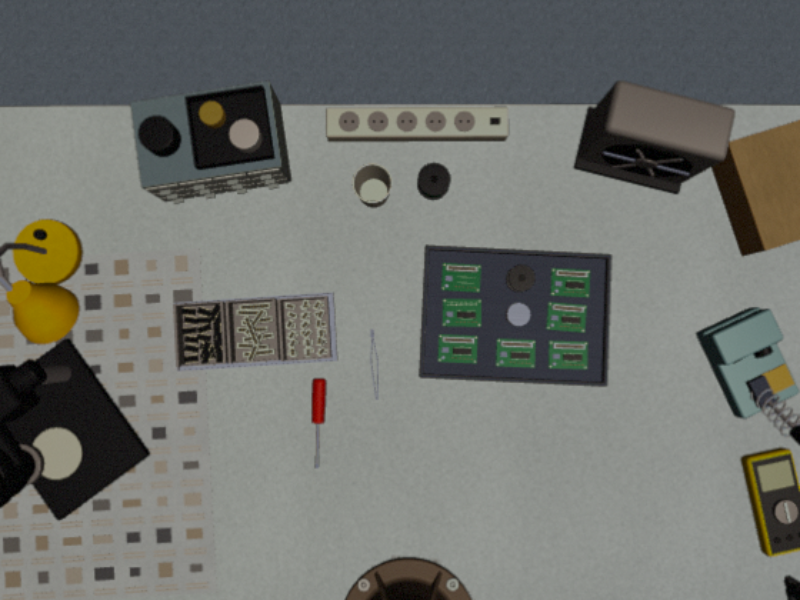

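View pics/side0.png

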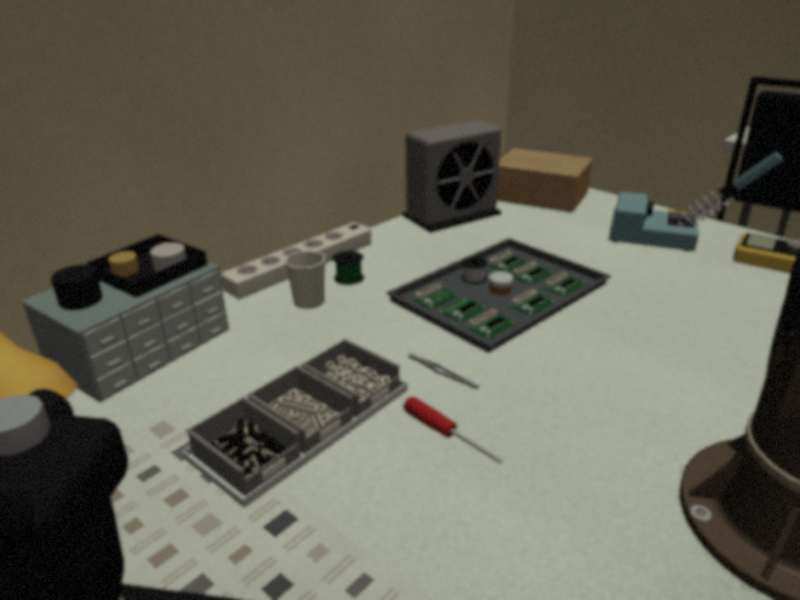

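The top view shows seven boards. The one at about (462,313) seems to have dotted holes instead of a header, and (462,277) has no chip. The middle bin at (255,330) seems to hold the long headers. I'll zoom in to check, and measure as well.

```bash
sed -i 's/^def plane/from scipy.spatial.transform import Rotation as R\ndef plane/; s/np.array(c\["rotation"\])@np.array(\[s\[0\],-s\[1\],-1\])/R.from_quat(np.roll(c["rotation"],-1)).apply([s[0],-s[1],-1])/' h.py
python3 - <<'E'
from h import *
f=np.mean([grab_frame("top").astype(float) for _ in range(4)],0).astype(np.uint8)
np.save("top.npy",f)
b=f[...,::-1]
a=cv2.resize(b[165:275,290:430],(760,597),interpolation=cv2.INTER_CUBIC)
cv2.imwrite("pics/tray.png",a)
cv2.imwrite("pics/bins.png",cv2.resize(b[195:270,115:245],(780,450),interpolation=cv2.INTER_CUBIC))
hsv=cv2.cvtColor(f,cv2.COLOR_RGB2HSV)
m=cv2.inRange(hsv,(45,90,30),(90,255,255));m[:, :280]=0;m[:165]=0
m=cv2.morphologyEx(m,cv2.MORPH_CLOSE,np.ones((5,5)))
for c in cv2.findContours(m,cv2.RETR_EXTERNAL,cv2.CHAIN_APPROX_NONE)[0]:
    if cv2.contourArea(c)>150:
        q=cv2.minAreaRect(c);print(np.round(q[0],1),np.round(q[1],1),round(q[2],1),plane("top",q[0],.005).round(4))
for uv in [(179,229),(129,233),(213,228)]: print(plane("top",uv,.045).round(3))
E
```

```text
[397.  248.5] [19. 26.] 90.0 [ 0.4814 -0.2922  0.005 ]
[360.5 246.5] [19. 27.] 90.0 [ 0.487  -0.1973  0.005 ]
[320.  243.5] [19. 26.] 90.0 [ 0.4953 -0.0922  0.005 ]
[397.5 209.6] [27.8 43.7] 6.3 [ 0.5824 -0.2952  0.005 ]
[322.5 206. ] [44. 27.] 90.0 [ 0.5926 -0.0996  0.005 ]
[0.534 0.265 0.045]
[0.524 0.391 0.045]
[0.536 0.18  0.045]
```

View pics/tray.png

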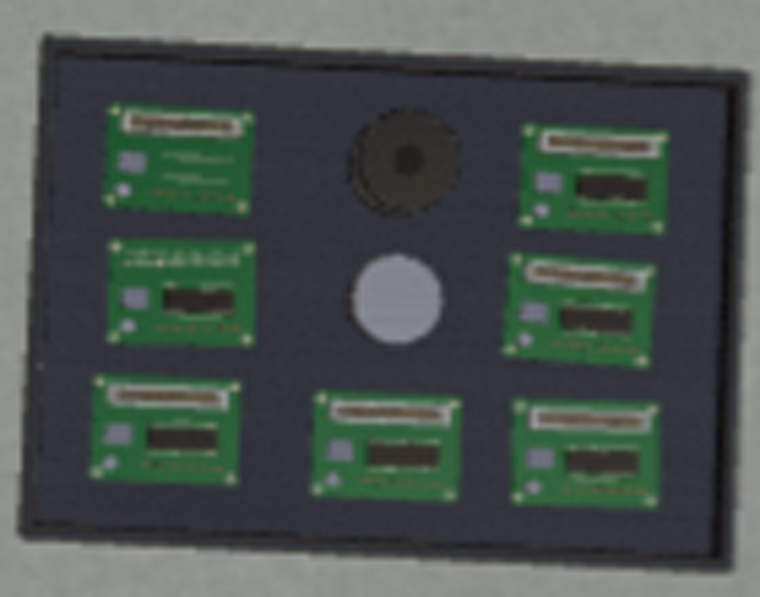

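View pics/bins.png

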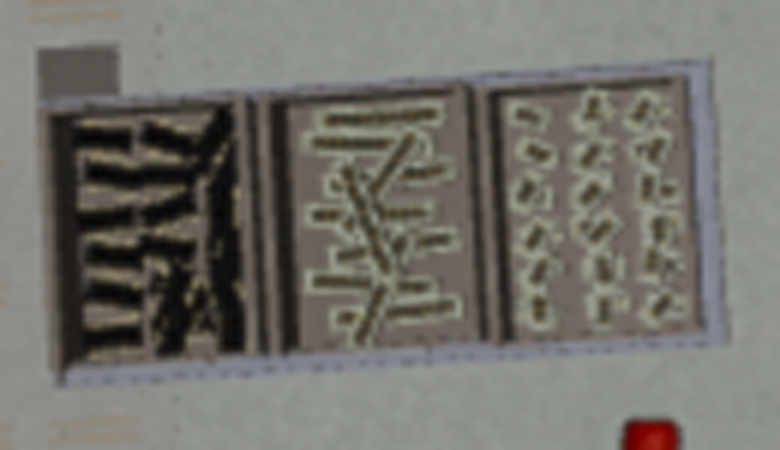

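The tray crop shows that the board at crop (181,293) lacks its header. Its bare holes are centred at crop (182,257), which is full-frame (323.5,212.4). The bins crop shows chips on the left, long headers in the middle and short ones on the right. The middle bin's mouth is centred at crop (366,220), which is full-frame (176,231.7).

Run:
```python
from h import *
s=get_state();q=R.from_quat(np.roll(s["eef_rot"],-1));p=np.array(s["ee_pos"])
A=plane("top",(323.5,212.4),.005);Bc=plane("top",(323.3,219),.005);B=plane("top",(176,231.7),.042)
print(A,Bc,B)
print(q.as_matrix().round(3))
print(q.inv().apply(A+[0,0,.2]-p)*100, q.inv().apply(B-A)*100)
```

```text
[ 0.57594311 -0.10202889  0.005     ] [ 0.55877261 -0.10135322  0.005     ] [0.52688157 0.27352017 0.042     ]
[[ 0.965  0.262 -0.   ]
 [ 0.262 -0.965  0.   ]
 [-0.    -0.001 -1.   ]]
[ 52.91985064 -37.56243091   4.49307076] [  5.09257851 -37.53192646  -3.68122724]
```

Emit:
servo_tool([
  {"claw":255,"dp":[1,-0.7,0],"turn":0},
  {"claw":255,"dp":[2,-1.4,0],"turn":0},
  {"claw":255,"dp":[2,-1.4,0],"turn":0},
  {"claw":255,"dp":[2,-1.4,0],"turn":0},
  {"claw":255,"dp":[2,-1.4,0],"turn":0},
  {"claw":255,"dp":[2,-1.4,0],"turn":0},
  {"claw":255,"dp":[2,-1.4,0],"turn":0},
  {"claw":255,"dp":[2,-1.4,0],"turn":0},
])

```text
t: 1.1
ee_pos: [0.2819, -0.4609, 0.2501]
eef_rot: [-0.0, 0.991, 0.132, 0.0]
force: [0.9, -0.4, 0.4]
grip_width: -0.002
finger_force: 0.0
```

Emit:
servo_tool([
  {"claw":255,"dp":[2,-1.4,0],"turn":0},
  {"claw":255,"dp":[2,-1.4,0],"turn":0},
  {"claw":255,"dp":[2,-1.4,0],"turn":0},
  {"claw":255,"dp":[2,-1.4,0],"turn":0},
  {"claw":255,"dp":[2,-1.4,0],"turn":0},
  {"claw":255,"dp":[2,-1.4,0],"turn":0},
  {"claw":255,"dp":[2,-1.4,0],"turn":0},
  {"claw":255,"dp":[2,-1.4,0],"turn":0},
])

```text
t: 1.9
ee_pos: [0.4066, -0.3109, 0.2501]
eef_rot: [0.0, 0.991, 0.132, 0.0]
force: [1.4, 0.7, 0.2]
grip_width: 0.007
finger_force: 0.0
```

Emit:
servo_tool([
  {"claw":255,"dp":[2,-1.4,0],"turn":0},
  {"claw":255,"dp":[2,-1.4,0],"turn":0},
  {"claw":255,"dp":[2,-1.4,0],"turn":0},
  {"claw":255,"dp":[2,-1.4,0],"turn":0},
  {"claw":255,"dp":[2,-1.4,0],"turn":0},
  {"claw":255,"dp":[2,-1.4,0],"turn":0},
  {"claw":255,"dp":[2,-1.4,0],"turn":0},
  {"claw":255,"dp":[1.5,-1.4,0],"turn":0},
])

```text
t: 2.7
ee_pos: [0.527, -0.1619, 0.2501]
eef_rot: [-0.0, 0.991, 0.133, 0.0]
force: [-1.1, 0.8, -0.3]
grip_width: -0.006
finger_force: 0.0
```

```bash
cat >> h.py <<'E'
def wray(c,s,uv,z):
    K=np.array(c["camera_matrix"]);d=(np.array(uv,float)-K[:2,2])/[K[0,0],K[1,1]];t=d.copy()
    for _ in range(30): t=d/(1+c["k1"]*(t@t))
    M=np.array(c["mount"]);q=R.from_quat(np.roll(s["eef_rot"],-1));p=np.array(s["ee_pos"])
    o=p+q.apply(M[:3,3]);v=q.apply(M[:3,:3]@[t[0],-t[1],-1])
    return o+v*(z-o[2])/v[2]
E
python3 - <<'E'
from h import *
import json
s=get_state();f=grab_frame("wrist");json.dump({k:np.array(s[k]).tolist() for k in s},open("s1.json","w"))
cv2.imwrite("pics/w1.png",f[...,::-1])
q=R.from_quat(np.roll(s["eef_rot"],-1));print(s["ee_pos"],q.inv().apply(np.array([.576,-.102,.25])-s["ee_pos"])*100)
print(camera_info("wrist")["mount"])
E
```

```text
[ 0.52698425 -0.161921    0.25007882] [ 6.30406351 -4.49326293  0.01147535]
[[-3.58568809e-04  9.63445964e-01  2.67902494e-01  6.66781226e-02]
 [ 9.99999320e-01  4.81627657e-05  1.16522373e-03 -7.07986205e-04]
 [ 1.10972717e-03  2.67902730e-01 -9.63445326e-01 -1.24072503e-01]
 [ 0.00000000e+00  0.00000000e+00  0.00000000e+00  1.00000000e+00]]
```

View pics/w1.png

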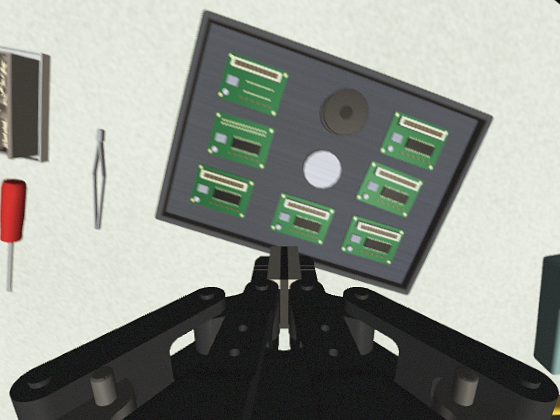

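The wrist view confirms the header-less board at about (240,140), with its hole rows centred at about (244,125).

Run:
```python
from h import *
import json
s=json.load(open("s1.json"));c=camera_info("wrist")
for uv in [(244,125),(240.5,140),(215,112),(274,129),(265,169),(208,151)]: print(wray(c,s,uv,.005).round(4))
```

```text
[ 0.5789 -0.0985  0.005 ]
[ 0.5611 -0.0985  0.005 ]
[ 0.5844 -0.0627  0.005 ]
[ 0.5836 -0.1334  0.005 ]
[ 0.5354 -0.1349  0.005 ]
[ 0.5385 -0.0639  0.005 ]
```

Emit:
servo_tool([
  {"claw":255,"dp":[1.3,-0.95,0],"turn":0},
  {"claw":255,"dp":[1.3,-0.95,0],"turn":0},
  {"claw":255,"dp":[1.3,-0.95,0],"turn":0},
  {"claw":255,"dp":[1.3,-0.95,0],"turn":0},
  {"claw":255,"dp":[1.25,-0.87,0],"turn":0},
  {"claw":255,"dp":[0,0,0],"turn":0},
  {"claw":255,"dp":[0,0,1],"turn":0},
  {"claw":255,"dp":[0,0,2],"turn":0},
])

```text
t: 3.55
ee_pos: [0.5768, -0.1031, 0.2204]
eef_rot: [0.001, 0.991, 0.131, 0.001]
force: [0.4, -0.5, -0.3]
grip_width: -0.0
finger_force: 0.0
```

Emit:
servo_tool([
  {"claw":255,"dp":[0,0,2],"turn":0},
  {"claw":255,"dp":[0,0,2],"turn":0},
  {"claw":255,"dp":[0,0,2],"turn":0},
  {"claw":255,"dp":[0,0,2],"turn":0},
  {"claw":255,"dp":[0,0,2],"turn":0},
  {"claw":255,"dp":[0,0,1],"turn":0},
  {"claw":255,"dp":[0,0,0],"turn":0},
  {"claw":255,"dp":[0,0,0],"turn":0},
])

```text
t: 4.35
ee_pos: [0.5764, -0.1025, 0.1104]
eef_rot: [0.0, 0.991, 0.132, 0.0]
force: [0.4, -0.1, 0.5]
grip_width: 0.004
finger_force: 0.0
```

Emit:
servo_tool([
  {"claw":255,"dp":[0,-0.2,1],"turn":0},
  {"claw":255,"dp":[0,0,1],"turn":0},
  {"claw":255,"dp":[0,0,1],"turn":0},
  {"claw":255,"dp":[0,0,1],"turn":0},
  {"claw":255,"dp":[0,0,1],"turn":0},
  {"claw":255,"dp":[0,0,0],"turn":0},
  {"claw":255,"dp":[0,0,0],"turn":0},
  {"claw":255,"dp":[0,0,0],"turn":0},
])

```text
t: 5.15
ee_pos: [0.5761, -0.1002, 0.0603]
eef_rot: [0.0, 0.991, 0.132, 0.0]
force: [-0.3, -0.5, -0.1]
grip_width: -0.0
finger_force: 0.0
```

Run:
```python
from h import *
a=grab_frame("wrist")[60:300,130:430,::-1]; b=grab_frame("side")[140:260,240:440,::-1]
cv2.imwrite("pics/p1.png",np.hstack([cv2.resize(a,(400,320)),cv2.resize(b,(400,320))]))
```

```text
(no output)
```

View pics/p1.png

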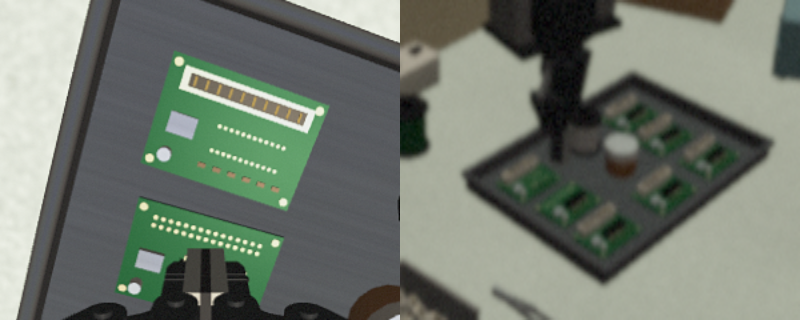

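The fingertips hover over the header-less board, its two bare hole rows just ahead at crop (205,232). I'll hold here for over two seconds.

Run:
```python
from h import *
print(wray(camera_info("wrist"),get_state(),(284,234),.005).round(4))
```

```text
[ 0.577  -0.0992  0.005 ]
```

Emit:
servo_tool([
  {"claw":255,"dp":[0,0,0],"turn":0},
  {"claw":255,"dp":[0,0,0],"turn":0},
  {"claw":255,"dp":[0,0,0],"turn":0},
  {"claw":255,"dp":[0,0,0],"turn":0},
  {"claw":255,"dp":[0,0,0],"turn":0},
  {"claw":255,"dp":[0,0,0],"turn":0},
  {"claw":255,"dp":[0,0,0],"turn":0},
  {"claw":255,"dp":[0,0,0],"turn":0},
])

```text
t: 6.05
ee_pos: [0.5758, -0.1002, 0.06]
eef_rot: [0.0, 0.991, 0.132, -0.0]
force: [1.1, 0.2, 0.8]
grip_width: 0.005
finger_force: 0.0
```

Emit:
servo_tool([
  {"claw":255,"dp":[0,0,0],"turn":0},
  {"claw":255,"dp":[0,0,0],"turn":0},
  {"claw":255,"dp":[0,0,0],"turn":0},
  {"claw":255,"dp":[0,0,0],"turn":0},
  {"claw":255,"dp":[0,0,0],"turn":0},
  {"claw":255,"dp":[0,0,0],"turn":0},
  {"claw":255,"dp":[0,0,0],"turn":0},
  {"claw":255,"dp":[0,0,0],"turn":0},
])

```text
t: 6.85
ee_pos: [0.5758, -0.1001, 0.06]
eef_rot: [0.0, 0.991, 0.132, 0.0]
force: [-0.4, 0.4, 0.2]
grip_width: -0.004
finger_force: 0.0
```

Emit:
servo_tool([
  {"claw":255,"dp":[0,0,0],"turn":0},
  {"claw":255,"dp":[0,0,0],"turn":0},
  {"claw":255,"dp":[0,0,0],"turn":0},
  {"claw":255,"dp":[0,0,0],"turn":0},
  {"claw":255,"dp":[0,0,0],"turn":0},
  {"claw":255,"dp":[0,0,0],"turn":0},
  {"claw":255,"dp":[0,0,0],"turn":0},
  {"claw":255,"dp":[0,0,0],"turn":0},
])

```text
t: 7.65
ee_pos: [0.5758, -0.1002, 0.06]
eef_rot: [0.0, 0.991, 0.132, 0.0]
force: [0.4, -0.1, 0.5]
grip_width: 0.003
finger_force: 0.0
```

Emit:
servo_tool([
  {"claw":255,"dp":[0,0,-1],"turn":0},
  {"claw":255,"dp":[0,0,-2.5],"turn":0},
  {"claw":255,"dp":[0,0,-2.5],"turn":0},
  {"claw":255,"dp":[0,0,-3],"turn":0},
  {"claw":255,"dp":[0,0,-3],"turn":0},
  {"claw":255,"dp":[0,0,-3],"turn":0},
  {"claw":255,"dp":[0,0,-3],"turn":0},
  {"claw":255,"dp":[0,0,-1],"turn":0},
])

```text
t: 8.45
ee_pos: [0.5771, -0.1001, 0.2541]
eef_rot: [0.001, 0.991, 0.132, 0.003]
force: [0.6, 0.8, -0.5]
grip_width: 0.001
finger_force: 0.0
```

Emit:
servo_tool([
  {"claw":255,"dp":[0,-1,0],"turn":0},
  {"claw":255,"dp":[0,-2,0],"turn":0},
  {"claw":255,"dp":[0,-2,0],"turn":0},
  {"claw":255,"dp":[0,-2,0],"turn":0},
  {"claw":255,"dp":[0,-2,0],"turn":0},
  {"claw":255,"dp":[0,-2,0],"turn":0},
  {"claw":255,"dp":[0,-2,0],"turn":0},
  {"claw":255,"dp":[0,-2,0],"turn":0},
])

```text
t: 9.25
ee_pos: [0.535, 0.046, 0.2484]
eef_rot: [-0.0, 0.991, 0.132, -0.001]
force: [0.2, 0.6, -0.1]
grip_width: -0.004
finger_force: 0.0
```

Emit:
servo_tool([
  {"claw":255,"dp":[0,-2,0],"turn":0},
  {"claw":255,"dp":[0,-2,0],"turn":0},
  {"claw":255,"dp":[0,-2,0],"turn":0},
  {"claw":255,"dp":[0,-2,0],"turn":0},
  {"claw":255,"dp":[0,-2,0],"turn":0},
  {"claw":255,"dp":[0,-2,0],"turn":0},
  {"claw":255,"dp":[0,-2,0],"turn":0},
  {"claw":255,"dp":[0,-1,0],"turn":0},
])

```text
t: 10.05
ee_pos: [0.4954, 0.1915, 0.2487]
eef_rot: [-0.0, 0.991, 0.133, -0.001]
force: [-0.4, 0.2, -0.8]
grip_width: -0.002
finger_force: 0.0
```

Run:
```python
from h import *
import json
s=get_state();f=grab_frame("wrist");json.dump({k:np.array(s[k]).tolist() for k in s},open("s2.json","w"))
cv2.imwrite("pics/w2.png",f[...,::-1]);print(s["ee_pos"])
```

```text
[0.49538685 0.19147616 0.24870292]
```

View pics/w2.png

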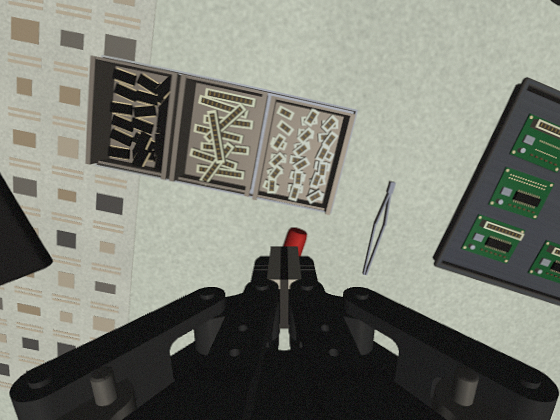

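The wrist view confirms long headers in the middle bin. Its back rim corners are at about (181,75) and (270,95), and its lower front corners at about (172,180) and (252,197).

Run:
```python
from h import *
import json
s=json.load(open("s2.json"));c=camera_info("wrist")
P=np.array([wray(c,s,uv,z) for uv,z in [((181,75),.045),((270,95),.045),((172,180),.029),((252,197),.029)]]);print(P.round(4),P.mean(0))
for T in (P.mean(0),np.array([.527,.2735,0])): print(R.from_quat(np.roll(s["eef_rot"],-1)).inv().apply(T-s["ee_pos"])*100)
```

```text
[[0.5788 0.3222 0.045 ]
 [0.5835 0.2313 0.045 ]
 [0.467  0.3172 0.029 ]
 [0.4717 0.2243 0.029 ]] [0.52525213 0.27373807 0.037     ]
[ 5.10498724 -7.13114425 21.162625  ]
[ 5.27597465 -7.05974585 24.8621902 ]
```

Emit:
servo_tool([
  {"claw":255,"dp":[1,-1.4,0],"turn":0},
  {"claw":255,"dp":[1,-1.4,0],"turn":0},
  {"claw":255,"dp":[1,-1.4,0],"turn":0},
  {"claw":255,"dp":[1,-1.4,0],"turn":0},
  {"claw":255,"dp":[1.2,-1.5,0],"turn":0},
  {"claw":255,"dp":[0,0,0],"turn":0},
  {"claw":255,"dp":[0,0,0],"turn":0},
  {"claw":255,"dp":[0,0,0],"turn":0},
])

```text
t: 10.9
ee_pos: [0.529, 0.2711, 0.2498]
eef_rot: [0.0, 0.991, 0.132, -0.0]
force: [-0.4, 0.2, -1.0]
grip_width: -0.001
finger_force: 0.0
```

Emit:
servo_tool([
  {"claw":255,"dp":[0,0,1],"turn":0},
  {"claw":255,"dp":[0,0,1.5],"turn":0},
  {"claw":255,"dp":[0,0,1.5],"turn":0},
  {"claw":255,"dp":[0,0,1.5],"turn":0},
  {"claw":255,"dp":[0,0,1.5],"turn":0},
  {"claw":255,"dp":[0,0,1],"turn":0},
  {"claw":255,"dp":[0,0,0],"turn":0},
  {"claw":255,"dp":[0,0,0],"turn":0},
])

```text
t: 11.7
ee_pos: [0.529, 0.2714, 0.1702]
eef_rot: [0.0, 0.991, 0.132, 0.0]
force: [-1.4, 0.2, 0.6]
grip_width: -0.001
finger_force: 0.0
```

Emit:
servo_tool([
  {"claw":255,"dp":[-0.2,-0.3,1],"turn":0},
  {"claw":255,"dp":[0,0,1.5],"turn":0},
  {"claw":255,"dp":[0,0,1.5],"turn":0},
  {"claw":255,"dp":[0,0,1.5],"turn":0},
  {"claw":255,"dp":[0,0,1.5],"turn":0},
  {"claw":255,"dp":[0,0,0],"turn":0},
  {"claw":255,"dp":[0,0,0],"turn":0},
  {"claw":255,"dp":[0,0,0],"turn":0},
])

```text
t: 12.5
ee_pos: [0.5266, 0.2743, 0.1007]
eef_rot: [-0.0, 0.991, 0.132, 0.001]
force: [0.8, 0.1, -0.6]
grip_width: -0.003
finger_force: 0.0
```

Emit:
servo_tool([
  {"claw":255,"dp":[0,0,0],"turn":0},
  {"claw":255,"dp":[0,0,0],"turn":0},
  {"claw":255,"dp":[0,0,0],"turn":0},
  {"claw":255,"dp":[0,0,0],"turn":0},
  {"claw":255,"dp":[0,0,0],"turn":0},
  {"claw":255,"dp":[0,0,0],"turn":0},
  {"claw":255,"dp":[0,0,0],"turn":0},
  {"claw":255,"dp":[0,0,0],"turn":0},
])

```text
t: 13.3
ee_pos: [0.5262, 0.2739, 0.1]
eef_rot: [0.0, 0.991, 0.132, -0.0]
force: [-0.9, 0.2, -1.0]
grip_width: 0.001
finger_force: 0.0
```

Emit:
servo_tool([
  {"claw":255,"dp":[0,0,0],"turn":0},
  {"claw":255,"dp":[0,0,0],"turn":0},
  {"claw":255,"dp":[0,0,0],"turn":0},
  {"claw":255,"dp":[0,0,0],"turn":0},
  {"claw":255,"dp":[0,0,0],"turn":0},
  {"claw":255,"dp":[0,0,0],"turn":0},
  {"claw":255,"dp":[0,0,0],"turn":0},
  {"claw":255,"dp":[0,0,0],"turn":0},
])

```text
t: 14.1
ee_pos: [0.5262, 0.2739, 0.1]
eef_rot: [0.0, 0.991, 0.132, 0.0]
force: [0.9, -0.1, 0.9]
grip_width: 0.001
finger_force: 0.0
```

Emit:
servo_tool([
  {"claw":255,"dp":[0,0,0],"turn":0},
  {"claw":255,"dp":[0,0,0],"turn":0},
  {"claw":255,"dp":[0,0,0],"turn":0},
  {"claw":255,"dp":[0,0,0],"turn":0},
  {"claw":255,"dp":[0,0,0],"turn":0},
  {"claw":255,"dp":[0,0,0],"turn":0},
  {"claw":255,"dp":[0,0,0],"turn":0},
  {"claw":255,"dp":[0,0,0],"turn":0},
])

```text
t: 14.9
ee_pos: [0.5262, 0.2739, 0.1]
eef_rot: [0.0, 0.991, 0.132, -0.0]
force: [0.4, -0.5, 0.1]
grip_width: 0.0
finger_force: 0.0
```

Run:
```python
from h import *
cv2.imwrite("pics/p2.png",grab_frame("side")[...,::-1])
```

```text
(no output)
```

View pics/p2.png

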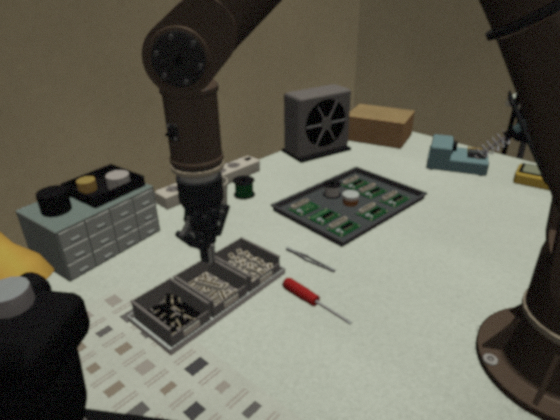

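The side view shows the fingertips at about (207,258), a few centimetres above the middle bin at about (212,285). Nothing has been disturbed.

```bash
python3 -c "from rig import r; print(r.hand_in())"
```

```text
the job is handed in; nothing more can be done
None
```

I pointed at the bare header place for over two seconds, then at the middle of the long-header bin, where the arm is still pointing about 35 mm above the rim; nothing was touched or moved, and the job is handed in.

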